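# Weigh the flour pail on the hand scale and put it where it belongs

### The arm

A 6-joint arm with a two-finger parallel gripper is mounted at the origin on a cart in front of the work surface, level with it; the furniture and walls round the work are solid. World frame = base frame: x ahead of the robot, y to its left, z up, the work surface at z = 0. Lengths are in m, angles in rad, forces in N, time in s.
With the tool pointing down it reaches from about 0.325 to 0.9 m from the base axis. Payload 6.1 kg.
Tool frame: the origin (TCP) lies between the finger pads; the fingertips stand 11 mm ahead of it and the grasp point (between the pads) lies 8 mm behind it; z points along the fingers, y is the line along which they close (so a half turn about z gives the same grasp; the last joint's range is limited). The gripper opens to 87 mm and grips with 3 to 60 N. Pads are 19 mm wide; open, the fingers measure 117 mm over their backs; the gripper's body (75 mm by 190 mm) begins 51 mm behind the grasp point.
Start: joints at [-1.303, 0.22, 1.526, -0, 1.395, -0.126], TCP at [0.24, -0.577, 0.234] pointing down, gripper open.
Joint ranges: [-2.98, 2.98], [-0.91, 2.08], [0.09, 2.57], [-1.24, 4.39], [0.2, 2.65], [-2.68, 2.68]. Speed limits (rad/s): [2.57, 2.57, 3.01, 3.14, 3.14, 3.14].

### API

Orientations are given as a unit quaternion [w, x, y, z].
In Python, from workcell import bot gives the robot as it stands. The module is installed in compiled form; this text tells all that it offers.
- The arm moves only by the shell command python3 -m pendant 'ROWS' [FORCE]. ROWS is JSON, a list of rows, each a list of 5 numbers: the shift along the tool's x, y, z in mm, then the turn about the tool's z in rad, then the finger opening in mm, from 0 to 87. A call has 1 to 20 rows; each row is the pose to reach, as a shift and turn from the pose commanded when the call began, along the tool's axes at that moment; what a row does not reach only later rows make up. A row lasts 1/12 s, in which the tool goes at most 41.7 mm and 7.16 degrees, less where a joint would pass 70% of its speed; a pose out of reach is approached as far as the arm can. A call with a gripper value outside its range is refused whole. The fingers move at their own pace and stop on an object; FORCE is the grip in N (left out, the last holds). Time passes only in rows, so rows that repeat a pose let the fingers close. It gives the time, the measured TCP pose, the force, the opening and the grip force at its end, in the units of the state.
- bot.get_obs(): the state, without advancing time (a new reading comes with each control period).
- bot.capture(name): name is "side" or "top"; returns (picture, depth): 384x512x3 uint8, red, green, blue; 384x512 float32, m along the optical axis (not along the pixel's ray), 0 where there is no reading.
- bot.get_calibration(name): a dict with "K" (3x3 intrinsics, pixels), "k1" (the pictures are not rectified: a ray, as slopes to the right and down, at radius r is drawn at 1 + k1 r^2 times it, then the intrinsics apply), "rvec" (rotation vector, rad) and "tvec" (3), from world to camera coordinates, as OpenCV has them. Camera axes: x right, y down, z forward; pixel columns grow to the right and rows downward; lengths in m; the calibration is good to about 2 mm. A picture is of the moment at which its call begins. get_calibration takes no time and is no camera call.
- bot.close_job(): hands the job in; it is judged then, once.
The state is a dict: "time": time; "joint_pos": joint angles; "qd": joint speeds; "joint_efforts": joint torques, N m; "ee_pos": TCP position; "tcp_rot": TCP orientation; "contact_force": force on the tool from outside, world axes, zero at the start; "torque": the same for the moment, N m; "width": finger opening in m; "gripper_force": force on a finger pad.
Only numpy, scipy, OpenCV 4.12 (cv2) and the standard library are available. Lean on these libraries where they do the work, as an engineer would, in place of code of your own. Each camera call takes 0.05 s, during which the arm holds its last target. There are 200 camera calls.

### The job

Check whether the lidded pail still holds enough flour: take the sprung hand scale from its stand by the grip bar, catch the pail's bail with the hook and lift until the pail hangs clear of the worktop, still enough for a second to read its weight. Carry it without swinging or dropping it and stand it flat and wholly on the chopping board if it weighs 500 g or more (pointer at the green mark or past it), or flat in the steel tray for refilling if it weighs less. Then unhook the scale and hang it back on its stand; leave the other things where they are.

Things in the scene. Friction and masses are not known exactly. Their poses are not given: they have to be found in the camera images.
- spring_scale: Orange sprung hand scale, 190 g with hook, upright. Origin in the middle of its black level grip bar (124 mm along its y, 24 x 24 mm section; grasp the middle, closing along x). Below it a neck 26 wide in y, then the case, 44 wide in y, 18 deep in x, from 24 to 90 mm below the origin. The steel hook under the case opens to +x.
- dial (a point): Middle of the white dial on the scale's -x face, 59 mm below the scale's origin. Red pointer, ticks every 100 g = 5 mm downwards, green mark at 500 g.
- scale_rod (a joint): How far the load has pulled hook and pointer down out of the case, m: 0 unloaded, 0.025 at 500 g, 5 mm per 100 g (196 N/m, lightly damped), end stop at 0.050.
- hook_bend (a point): Lowest inner point of the J-shaped hook, where a hanging bar rests; moves with the hook; 136.5 mm below the scale's origin if unloaded. 5 mm steel, 21 mm wide inside, shank on the -x side, free tip on +x. Tip's top 20 mm above this point, hook's underside 5 mm below it, case 46 mm above it if unloaded: a bar comes in from +x between tip and case.
- scale_stand: Fixed stand: dark foot 150 x 130 x 12 mm, post 92 mm behind (+x), two level prongs reaching to -x at y = +-44 mm (12 wide), tops 153 mm above the foot's underside. Origin on that underside, below the middle of the stored bar (see point bar_rest). Case and hook hang between the prongs.
- bar_rest (a point): Where the centre of the stored grip bar belongs, 165 mm above the stand's origin: the bar lies across both prongs, scale's axes along the stand's, between black rubber lips 10 mm high with about 8 mm play in x. Lift the scale straight up to take it, lower it straight down to hang it back.
- pail: White closed pail with blue lid, contents unseen: 0.23 to 0.83 kg in all. Origin at the middle of its underside; underside 94 mm diameter, lid 116 mm diameter, lid top 66 mm above the origin. Its bail pivots on the y axis 46 mm above the origin, at y = +-64 mm.
- pail_bail (a joint): Lean of the wire bail, rad: 0 upright, positive leaning to the pail's +x. A light friction holds it where it is left (+-1.0 at most).
- bail_grip (a point): Middle of the black grip of the bail: a straight round bar 8 mm thick, 52 mm long along the pail's y, 72 mm from the pivot axis (118 mm above the pail's underside when upright, so 48 mm free between it and the lid).
- chop_board: Wooden chopping board lying flat, fixed, 200 mm in x, 300 mm in y, 21 mm thick. Origin at the middle of its underside.
- steel_tray: Shallow square steel tray, fixed, 170 x 170 mm, rim 14 mm high, walls and floor 4 mm thick. Origin at the middle of its underside.
- spice_a: Bystander: spice jar with red cap, 45 mm diameter, 106 tall. Origin at the middle of its underside.
- spice_c: Bystander: spice jar with mustard-yellow cap, 42 mm diameter, 106 tall. Origin at the middle of its underside.
- beans_tin: Bystander: short tin, 75 mm diameter, 58 tall. Origin at the middle of its underside.
- small_bowl: Bystander: white bowl, 115 mm diameter, 56 tall. Origin at the middle of its underside.

How it is judged:
By the outcome, as a careful person would: the job done as asked, in the order asked, and still so for the second after the job is handed in, with the robot touching nothing.
It also fails if it takes over 72 s, if anything falls off the work surface, if the arm or the gripper's body presses on something with over 40 N, if the wrist force passes 120 N, or if a joint passes its speed limit or range.

## Working session

There is one attempt and no reset: what is moved stays moved. The work goes in short steps, Python scripts to look and compute and a shell command to move; the robot and the scene stay as the last step left them, time stands still between calls to the robot, and variables do not carry over. Pictures are saved under pics/ and viewed, at most 10 in all, crops included, and the job is handed in when it is done.

```bash
mkdir -p pics; cat > h.py <<'E'
import numpy as np, cv2
from workcell import bot
def cap(n):
    p,d=bot.capture(n); return p,d
def pts(n,d):
    c=bot.get_calibration(n); K=np.array(c["K"],float); R=cv2.Rodrigues(np.array(c["rvec"],float))[0]; t=np.array(c["tvec"],float).ravel()
    v,u=np.mgrid[0:d.shape[0],0:d.shape[1]]
    x=(u-K[0,2])/K[0,0]; y=(v-K[1,2])/K[1,1]; xd,yd=x.copy(),y.copy()
    for _ in range(20):
        s=1+c["k1"]*(x*x+y*y); x=xd/s; y=yd/s
    P=np.stack([x*d,y*d,d],-1)
    W=(P-t)@R; W[d<=0]=np.nan
    return W
def save(n,p): cv2.imwrite("pics/"+n+".png",cv2.cvtColor(p,cv2.COLOR_RGB2BGR))
E
python3 - <<'E'
from h import *
for n in("side","top"):
    p,d=cap(n); save("a_"+n,p); np.savez("a_"+n,p=p,d=d); c=bot.get_calibration(n)
    R=cv2.Rodrigues(np.array(c["rvec"],float))[0]; print(n,-R.T@np.array(c["tvec"]).ravel(),R[2],c["k1"])
o=bot.get_obs(); print(o)
E
```

```text
side [-0.01908968  1.37202943  0.86367908] [ 0.34868717 -0.8268184  -0.44134861] 0.04353094795874684
top [ 0.40758503 -0.01027881  1.67818352] [ 0.10427703  0.0093078  -0.99450473] -0.028593415466557765
{'time': 0.1, 'joint_pos': array([-1.30310306e+00,  2.21146232e-01,  1.52746934e+00, -4.11191163e-05,
        1.39468330e+00, -1.26089425e-01]), 'qd': array([ 5.73303247e-05, -2.40028094e-03, -1.32538819e-03, -1.64047749e-03,
        1.53675134e-03,  3.01278702e-05]), 'joint_efforts': array([ 3.76059925e-04, -4.95942485e+01, -3.88520265e+01,  7.00967456e-02,
        5.14738576e-02, -4.39656981e-05]), 'ee_pos': array([ 0.23965343, -0.57666127,  0.23256174]), 'tcp_rot': array([-8.49541945e-04,  9.80678370e-01,  1.95625168e-01, -8.05392113e-05]), 'contact_force': array([-0.33562446,  0.16029207,  0.34913653]), 'torque': array([-0.00678983, -0.04831659,  0.03226831]), 'gripper_force': 0.0, 'width': 0.08725483084357787}
```

View pics/a_side.png

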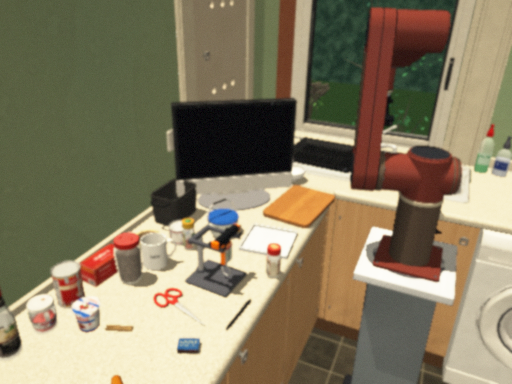

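View pics/a_top.png

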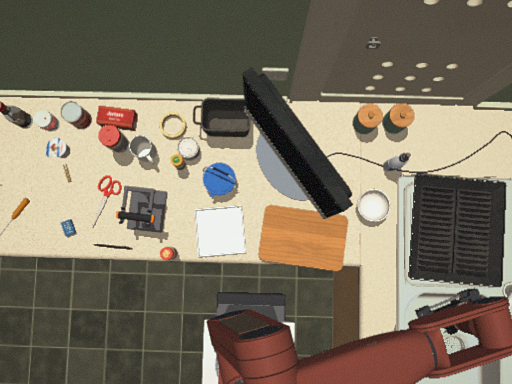

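The top view shows the stand with the scale at about (143,212), the pail at (220,180), the white tray at (220,231), the board at (303,237), the red jar at (168,254), the yellow jar at (178,160) and a monitor around (300,140). I'll measure these next.

```bash
python3 - <<'E'
from h import *
z=np.load("a_top.npz"); W=pts("top",z["d"]); p=z["p"].astype(int)
hsv=cv2.cvtColor(z["p"],cv2.COLOR_RGB2HSV)
save("crop_top",cv2.resize(z["p"][120:275,100:300],None,fx=4,fy=3.8,interpolation=cv2.INTER_CUBIC)[:600])
def rep(name,m,box):
    u0,v0,u1,v1=box; M=np.zeros(m.shape,bool); M[v0:v1,u0:u1]=m[v0:v1,u0:u1]
    P=W[M]; P=P[~np.isnan(P[:,0])]
    print(name,len(P),"mean",P.mean(0).round(4),"min",np.percentile(P,2,0).round(3),"max",np.percentile(P,98,0).round(3), "rect",cv2.minAreaRect(P[:,:2].astype(np.float32)))
Z=W[...,2]
print("table",np.nanmedian(Z[215:240,60:110]))
blue=(hsv[...,0]>100)&(hsv[...,0]<125)&(hsv[...,1]>130)
rep("lid",blue&(abs(Z-.066)<.012),(195,155,245,205))
rep("bail",(Z>.085)&(Z<.2),(195,155,245,205))
rep("board",(abs(Z-.021)<.008),(250,200,355,275))
rep("tray",(p.min(-1)>180)&(Z>-.01)&(Z<.03),(190,203,250,262))
rep("trayrim",(Z>.009)&(Z<.02),(190,203,250,262))
rep("foot",(abs(Z-.012)<.006)&(p.max(-1)<110),(115,180,175,240))
rep("bar/prongs",(Z>.14)&(Z<.2),(110,180,175,240))
rep("bar",(Z>.168)&(Z<.2),(110,180,175,240))
rep("spice a",(Z>.09),(155,245,182,264))
rep("spice c",(Z>.09)&(Z<.13),(168,150,190,170))
rep("bowl",(Z>.04)&(Z<.07),(355,185,392,225))
rep("tin?",(Z>.04),(176,135,202,162))
rep("monitor",(Z>.1),(240,60,355,220))
E
```

```text
table 0.0020501628808684285
lid 718 mean [0.6408 0.1199 0.067 ] min [0.59 0.07 0.06] max [0.693 0.168 0.074] rect ((0.644124448299408, 0.11836758255958557), (0.10846816003322601, 0.1088104322552681), 19.62672233581543)
bail 64 mean [0.6609 0.1089 0.1142] min [0.634 0.061 0.092] max [0.68  0.161 0.125] rect ((0.6605315804481506, 0.1098625436425209), (0.11892984807491302, 0.01171374972909689), 65.76004791259766)
board 4420 mean [ 0.4478 -0.181   0.0214] min [ 0.35  -0.324  0.015] max [ 0.549 -0.04   0.028] rect ((0.4551524817943573, -0.18804603815078735), (0.33935198187828064, 0.22236251831054688), 85.8348159790039)
tray 2988 mean [0.4664 0.1154 0.0047] min [ 0.37   0.012 -0.004] max [0.562 0.219 0.017] rect ((0.4645977020263672, 0.11629696190357208), (0.20155949890613556, 0.21382147073745728), 1.6485532522201538)
trayrim 556 mean [0.4652 0.1144 0.0123] min [0.377 0.022 0.009] max [0.556 0.205 0.019] rect ((0.46403878927230835, 0.11520546674728394), (0.1996305137872696, 0.21167854964733124), 1.6454435586929321)
foot 680 mean [0.5253 0.3754 0.0126] min [0.459 0.315 0.006] max [0.595 0.4
[... 827 characters left out ...]
557129, 0.26308712363243103), (0.039247799664735794, 0.03939123451709747), 16.87358856201172)
bowl 192 mean [ 0.5713 -0.4298  0.0519] min [ 0.512 -0.478  0.04 ] max [ 0.623 -0.366  0.062] rect ((0.567822277545929, -0.4212060868740082), (0.11415369808673859, 0.11303312331438065), 89.95972442626953)
tin? 420 mean [0.749  0.2362 0.0622] min [0.699 0.201 0.045] max [0.79  0.266 0.109] rect ((0.7447476983070374, 0.2323276698589325), (0.09588693827390671, 0.07352615892887115), 4.864169120788574)
monitor 9280 mean [ 0.7938 -0.1325  0.3192] min [ 0.53  -0.297  0.11 ] max [0.962 0.032 0.427] rect ((0.7427443265914917, -0.12822838127613068), (0.3974224627017975, 0.4402643144130707), 85.58789825439453)
```

View pics/crop_top.png

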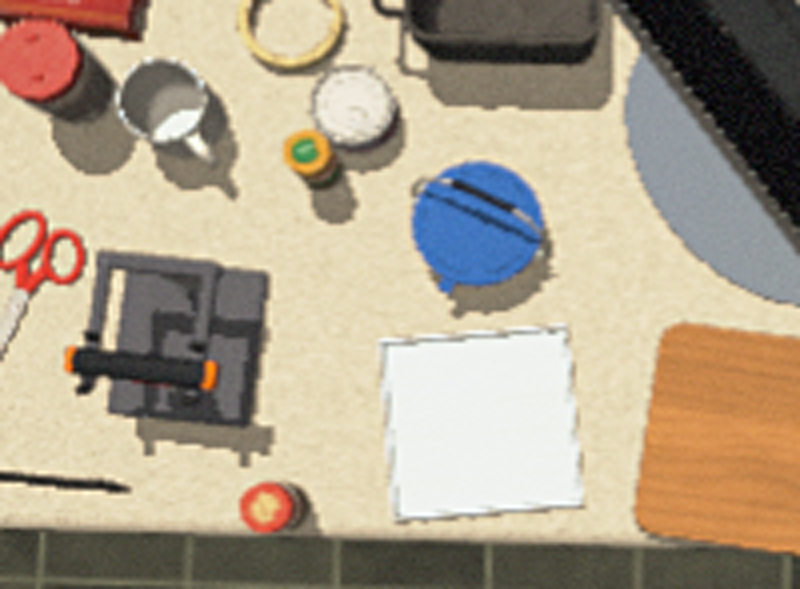

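The bail leans about 22 mm toward pail +x, with the pail yawed about -24°. Next I'll refine the fits, check whether the white patch is the tray, and get the obstacle heights.

```bash
python3 - <<'E'
from h import *
S=[]
for n in("top","side"):
    z=np.load(f"a_{n}.npz"); W=pts(n,z["d"]); p=z["p"]; hsv=cv2.cvtColor(p,cv2.COLOR_RGB2HSV); X,Y,Z=W[...,0],W[...,1],W[...,2]
    def box(x0,x1,y0,y1,z0,z1): return (X>x0)&(X<x1)&(Y>y0)&(Y<y1)&(Z>z0)&(Z<z1)
    def ax(nm,m):
        P=W[m]; c=np.median(P,0); q=P[:,:2]-P[:,:2].mean(0); w,V=np.linalg.eigh(q.T@q); v=V[:,1]; v=v*np.sign(v[1])
        t=q@v; print(n,nm,len(P),"mean",P.mean(0).round(4),"len",np.ptp(t).round(3),"mid",(P[:,:2].mean(0)+v*(t.max()+t.min())/2).round(4),"yaw",np.degrees(np.arctan2(-v[0],v[1])).round(1))
    ax("bar",box(.46,.54,.30,.45,.170,.2))
    org=(hsv[...,0]<16)&(hsv[...,1]>170)&(p[...,0]>140)
    ax("orange",org&box(.45,.55,.29,.46,.03,.2))
    ax("bail",box(.58,.72,.04,.19,.09,.14))
    dark=(p.max(-1)<90)
    ax("grip",dark&box(.58,.72,.04,.19,.095,.14))
    m=box(.58,.72,.04,.19,.058,.074)&(hsv[...,0]>100)&(hsv[...,0]<125)&(hsv[...,1]>110)
    (c,r)=cv2.minEnclosingCircle(W[m][:,:2].astype(np.float32)); print(n,"lid",m.sum(),c,r,np.median(W[m],0))
    for h in(.10,.14,.17,.19,.22): print(h,[(np.round(np.nanmin(W[k],0),3),np.round(np.nanmax(W[k],0),3),k.sum()) for k in[box(.4,.7,.28,.47,h,h+.03)] if k.sum()])
    if n=="top":
        for yy in(.19,.1975,.2,.205): pass
        print("tray profile along y at x=.465")
        for y0 in np.arange(0,.24,.008): k=box(.44,.49,y0,y0+.008,-.03,.05); print(round(y0,3),np.round(np.mean(Z[k])*1000,1),p[k].mean(0).astype(int),end="; ")
        print(); 
        for x0 in np.arange(.35,.58,.008): k=box(x0,x0+.008,.08,.15,-.03,.05); print(round(x0,3),np.round(np.mean(Z[k])*1000,1),p[k].mean(0).astype(int),end="; ")
        print("\nmonitor min x per y")
        for y0 in np.arange(-.34,.06,.04): k=box(.3,1,y0,y0+.04,.1,.6); print(round(y0,2),np.percentile(X[k],1).round(3) if k.sum() else None,Z[k].max().round(3) if k.sum() else 0,end="; ")
z=np.load("a_side.npz"); save("crop_side",cv2.resize(z["p"][180:310,150:345],None,fx=4,fy=4,interpolation=cv2.INTER_CUBIC))
E
```

```text
top bar 267 mean [0.4982 0.3781 0.1773] len 0.124 mid [0.4982 0.378 ] yaw -5.0
top orange 27 mean [0.4952 0.36   0.1776] len 0.123 mid [0.4967 0.3778] yaw -4.9
top bail 63 mean [0.6614 0.1098 0.1146] len 0.115 mid [0.6621 0.1113] yaw -24.1
top grip 23 mean [0.662  0.1118 0.1196] len 0.051 mid [0.6616 0.1111] yaw -24.4
top lid 715 (0.6397274136543274, 0.1226649060845375) 0.06123587489128113 [0.6393445  0.12051222 0.06705019]
0.1 [(array([0.401, 0.282, 0.1  ]), array([0.697, 0.375, 0.128]), np.int64(11))]
0.14 [(array([0.468, 0.317, 0.141]), array([0.599, 0.433, 0.17 ]), np.int64(396))]
0.17 [(array([0.483, 0.316, 0.17 ]), array([0.514, 0.44 , 0.189]), np.int64(267))]
0.19 []
0.22 []
tray profile along y at x=.465
0.0 1.3 [230 218 185]; 0.008 0.7 [229 217 183]; 0.016 1.0 [231 219 186]; 0.024 9.0 [223 217 199]; 0.032 5.5 [237 240 236]; 0.04 5.4 [239 242 237]; 0.048 5.6 [239 242 237]; 0.056 5.4 [239 242 237]; 0.064 5.9 [239 242 237]; 0.072 5.0 [239 242 237]; 0.08 5.7 [239 242 237]; 0.088 5.4 [239 242 237]; 0.096 4.6 [239 242 238]; 0.104 4.7 [239 242 238]; 0.112 6.2 [239 242 238]; 0.12 5.
[... 1029 characters left out ...]
 183]; 0.566 0.4 [181 167 140]; 0.574 1.1 [147 136 115]; 
monitor min x per y
-0.34 0.927 0.6; -0.3 0.532 0.599; -0.26 0.514 0.599; -0.22 0.551 0.6; -0.18 0.606 0.6; -0.14 0.659 0.6; -0.1 0.712 0.6; -0.06 0.765 0.6; -0.02 0.818 0.599; 0.02 0.805 0.6; side bar 223 mean [0.4946 0.3884 0.1763] len 0.123 mid [0.4941 0.3834] yaw -5.5
side orange 100 mean [0.4996 0.4181 0.1409] len 0.122 mid [0.4955 0.3839] yaw -6.7
side bail 55 mean [0.6618 0.1199 0.1128] len 0.118 mid [0.6599 0.1152] yaw -22.3
  return _methods._mean(a, axis=axis, dtype=dtype,
  ret = um.true_divide(
<stdin>:7: RuntimeWarning: Mean of empty slice.
<stdin>:8: RuntimeWarning: Mean of empty slice.
Traceback (most recent call last):
ValueError: zero-size array to reduction operation maximum which has no identity
```

The white patch is the tray: the floor is about 4 mm high, the rim is raised and it is about 173 mm across, centred near (0.463, 0.112). The bar is at (0.4965, 0.380) with yaw -5°. The bail grip is at (0.661, 0.112, 0.115) with yaw -24°, and the lid centre is at (0.640, 0.121). I'm starting the approach.

```bash
python3 -m pendant '[[6,-8,0,0,87],[18,-24,-2,-0.03,87],[36,-47,-4,-0.06,87],[60,-79,-8,-0.1,87],[84,-110,-12,-0.15,87],[108,-141,-16,-0.2,87],[132,-173,-20,-0.24,87],[157,-204,-24,-0.28,87],[181,-236,-28,-0.33,87],[205,-267,-32,-0.37,87],[229,-299,-36,-0.41,87],[253,-330,-40,-0.46,87],[272,-354,-40,-0.5,87],[286,-373,-40,-0.52,87],[296,-386,-40,-0.54,87],[302,-393,-40,-0.54,87],[302,-393,-40,-0.54,87]]'
cat >> h.py <<'E'
def go(x,y,z,phi):
    "shift (tool mm) and turn to TCP target, tool-y heading phi"
    from scipy.spatial.transform import Rotation as Ro
    o=bot.get_obs(); q=o["tcp_rot"]; R=Ro.from_quat([q[1],q[2],q[3],q[0]]).as_matrix()
    d=R.T@(np.array([x,y,z])-o["ee_pos"])*1000; cur=np.arctan2(R[1,1],R[0,1])
    print("shift",d.round(1),"turn",round(cur-phi,3),"cur phi",cur.round(3),"tilt",R[:,2].round(4),"pos",o["ee_pos"].round(4),"t",o["time"])
E
python3 -c "
from h import *
go(.4965,.380,.27,-.09)"
```

```text
time: 1.52
ee_pos: [0.3679, -0.0967, 0.2733]
tcp_rot: [-0.0, 0.892, 0.451, 0.0]
contact_force: [-0.0, 0.3, 0.3]
width: 0.0868
gripper_force: 0.0
shift [ 460.1 -179.1    3.6] turn -0.545 cur phi -0.635 tilt [ 2.e-04  4.e-04 -1.e+00] pos [ 0.3679 -0.0967  0.2733] t 1.5167
```

```bash
python3 -m pendant '[[9,-4,0,0,87],[28,-11,0,-0.03,87],[55,-22,0,-0.08,87],[90,-35,0,-0.13,87],[126,-49,0,-0.18,87],[162,-63,0,-0.23,87],[198,-77,0,-0.28,87],[234,-91,0,-0.33,87],[270,-105,0,-0.38,87],[306,-119,0,-0.43,87],[342,-133,0,-0.48,87],[378,-147,0,-0.52,87],[410,-160,0,-0.545,87],[434,-169,0,-0.545,87],[450,-175,0,-0.545,87],[458,-178,0,-0.545,87],[460,-179,0,-0.545,87],[460,-179,0,-0.545,87],[460,-179,0,-0.545,87]]'
python3 - <<'E'
from h import *
go(.4965,.380,.157,-.09)
for n in("side","top"):
    p,d=cap(n); np.savez("b_"+n,p=p,d=d)
    save("b_"+n,cv2.resize(p[150:320,140:340] if n=="side" else p[150:270,80:240],None,fx=3.5,fy=3.5))
E
```

```text
time: 3.1
ee_pos: [0.4978, 0.3765, 0.2734]
tcp_rot: [0.0, 0.739, 0.673, -0.0]
contact_force: [-0.6, 0.2, 0.2]
width: 0.087
gripper_force: 0.0
shift [  3.4  -1.6 116.4] turn -0.003 cur phi -0.093 tilt [-4.e-04 -8.e-04 -1.e+00] pos [0.4978 0.3765 0.2734] t 3.1
```

View pics/b_side.png

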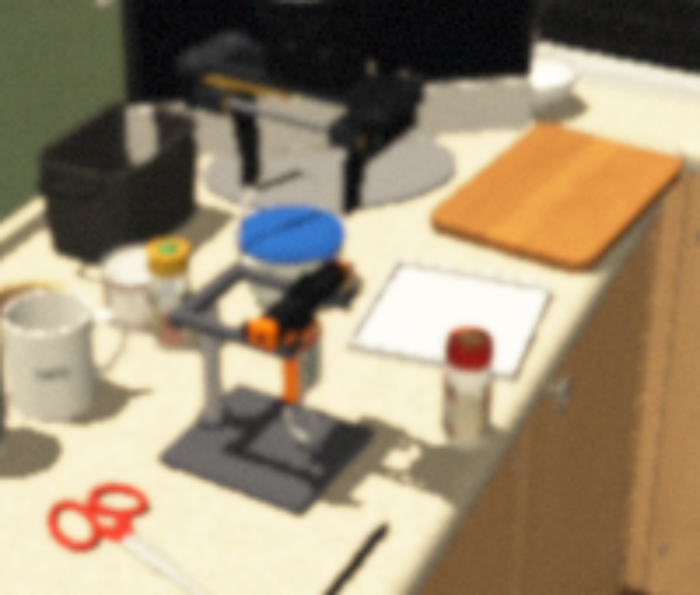

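The open fingers straddle the bar (about (300,300) in the crop) fore and aft, clear of the post. I'm descending and closing.

```bash
python3 -m pendant '[[1,0,6,0,87],[2,-1,20,0,87],[3,-1,40,0,87],[3,-1,60,0,87],[3,-1,80,0,87],[3,-1,97,0,87],[3,-1,109,0,87],[3,-1,115,0,87],[3,-1,116,0,87],[3,-1,116,0,60],[3,-1,116,0,40],[3,-1,116,0,30],[3,-1,116,0,25],[3,-1,116,0,20],[3,-1,116,0,10],[3,-1,116,0,10],[3,-1,116,0,10],[3,-1,116,0,10]]' 45
python3 -c "
from h import *
go(.4965,.380,.157,-.09)"
```

```text
time: 4.7
ee_pos: [0.4969, 0.3809, 0.1575]
tcp_rot: [-0.0, 0.739, 0.674, -0.0]
contact_force: [0.5, 1.5, 0.2]
width: 0.0351
gripper_force: 0.0
shift [-1.  -0.3  0.5] turn -0.002 cur phi -0.092 tilt [-1.e-04 -1.e-04 -1.e+00] pos [0.4969 0.3809 0.1575] t 4.7
```

```bash
python3 -m pendant '[[0,0,0,0,10],[0,0,0,0,10],[0,0,0,0,10],[0,0,0,0,10],[0,0,0,0,10],[0,0,0,0,10]]' 45; python3 -c "
from h import *
go(.4965,.380,.157,-.09)"
```

```text
time: 5.2
ee_pos: [0.4969, 0.381, 0.1575]
tcp_rot: [0.0, 0.739, 0.674, -0.0]
contact_force: [1.0, -0.2, -0.9]
width: 0.0234
gripper_force: 45.0
shift [-1.  -0.3  0.5] turn -0.002 cur phi -0.092 tilt [-0.e+00 -1.e-04 -1.e+00] pos [0.4969 0.381  0.1575] t 5.2
```

Gripped: the width reads 23.4 mm. I'm lifting straight up.

```bash
python3 -m pendant '[[0,0,-3,0,10],[0,0,-9,0,10],[0,0,-18,0,10],[0,0,-30,0,10],[0,0,-44,0,10],[0,0,-60,0,10],[0,0,-76,0,10],[0,0,-92,0,10],[0,0,-108,0,10],[0,0,-124,0,10],[0,0,-138,0,10],[0,0,-150,0,10],[0,0,-159,0,10],[0,0,-165,0,10],[0,0,-168,0,10],[0,0,-168,0,10]]'; python3 -c "
from h import *
go(.620,.130,.325,-.42)"
```

```text
time: 6.53
ee_pos: [0.497, 0.381, 0.326]
tcp_rot: [0.0, 0.739, 0.674, 0.0]
contact_force: [-1.1, 0.1, -1.9]
width: 0.0236
gripper_force: 45.0
shift [-238.7  145.5    1. ] turn 0.328 cur phi -0.092 tilt [ 4.e-04  2.e-04 -1.e+00] pos [0.497 0.381 0.326] t 6.5333
```

```bash
python3 -m pendant '[[-4,2,0,0,10],[-12,7,0,0.02,10],[-26,16,0,0.04,10],[-44,27,0,0.07,10],[-64,39,0,0.1,10],[-84,51,0,0.13,10],[-104,63,0,0.16,10],[-124,75,0,0.19,10],[-144,88,0,0.22,10],[-164,100,0,0.25,10],[-184,112,0,0.28,10],[-203,124,0,0.31,10],[-219,134,0,0.328,10],[-230,140,0,0.328,10],[-236,144,0,0.328,10],[-239,145,0,0.328,10],[-239,145,0,0.328,10],[-239,145,0,0.328,10]]'
python3 - <<'E'
from h import *
go(.620,.130,.21,-.42)
for n in("side","top"):
    p,d=cap(n); np.savez("c_"+n,p=p,d=d); W=pts(n,d); X,Y,Z=np.moveaxis(W,-1,0)
    m=(X>.58)&(X<.72)&(Y>.05)&(Y<.19)&(Z>.05)&(Z<.14); print(n,m.sum())
    if n=="side": save("c_side",cv2.resize(p[130:260,150:320],None,fx=4,fy=4,interpolation=cv2.INTER_CUBIC))
E
```

```text
time: 8.03
ee_pos: [0.619, 0.1303, 0.3254]
tcp_rot: [-0.0, 0.839, 0.544, -0.0]
contact_force: [-0.0, -0.7, -1.3]
width: 0.0236
gripper_force: 45.0
shift [1.000e-01 1.100e+00 1.154e+02] turn 0.001 cur phi -0.419 tilt [-4.e-04  4.e-04 -1.e+00] pos [0.619  0.1303 0.3254] t 8.0333
side 562
top 299
```

View pics/c_side.png

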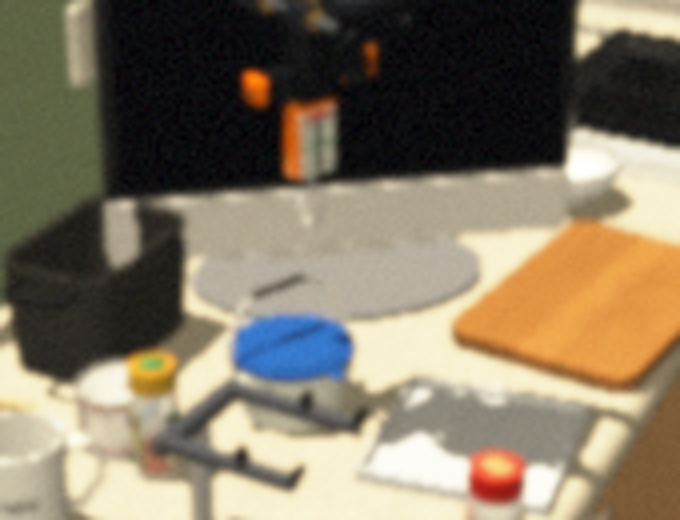

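The scale hangs upright over the near side of the lid, with the dial at (318,140) and the hook at (305,210). The bail grip is at (280,288) behind it. I'm lowering on the -x side of the bail.

```bash
python3 -m pendant '[[0,1,4,0,10],[0,1,12,0,10],[0,1,24,0,10],[0,1,38,0,10],[0,1,52,0,10],[0,1,66,0,10],[0,1,80,0,10],[0,1,92,0,10],[0,1,102,0,10],[0,1,109,0,10],[0,1,113,0,10],[0,1,115,0,10],[0,1,115,0,10]]'
python3 - <<'E'
from h import *
go(.661,.112,.21,-.42)
p,d=cap("side"); W=pts("side",d); X,Y,Z=np.moveaxis(W,-1,0)
save("d_side",cv2.resize(p[160:250,180:280],None,fx=6,fy=6,interpolation=cv2.INTER_CUBIC))
hsv=cv2.cvtColor(p,cv2.COLOR_RGB2HSV)
m=(hsv[...,0]<16)&(hsv[...,1]>150)&(p[...,0]>130)&(X>.55)&(X<.7)&(Y>.05)&(Y<.22)
P=W[m]; print(m.sum(),np.percentile(P,[2,50,98],0).round(3))
E
```

```text
time: 9.22
ee_pos: [0.6203, 0.1293, 0.2105]
tcp_rot: [0.0, 0.839, 0.544, 0.0]
contact_force: [-1.0, 0.3, -1.2]
width: 0.0236
gripper_force: 45.0
shift [ 0.8 44.2  0.5] turn -0.0 cur phi -0.42 tilt [ 1.e-04  0.e+00 -1.e+00] pos [0.6203 0.1293 0.2105] t 9.2167
122 [[0.577 0.092 0.142]
 [0.628 0.15  0.218]
 [0.652 0.189 0.6  ]]
```

View pics/d_side.png

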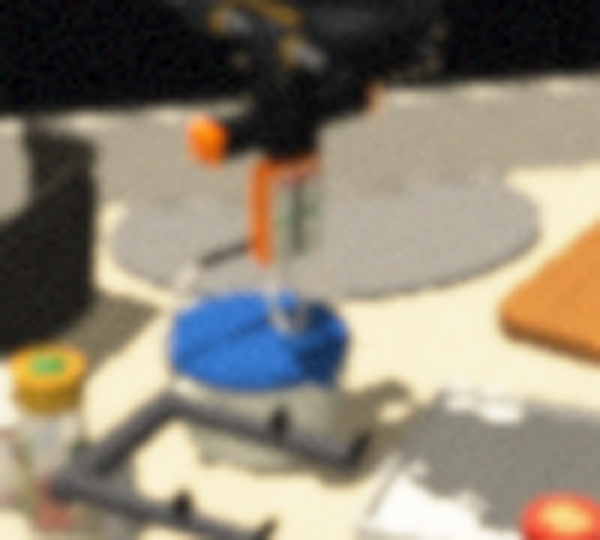

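The bail passes behind the case bottom at about (240,252), with the hook in front of it at (290,318). I'm sliding in +x, raising the hook into the bar and drawing the bail upright.

```bash
python3 -m pendant '[[0,3,0,0,10],[0,8,0,0,10],[0,15,0,0,10],[0,23,0,0,10],[0,31,0,0,10],[0,38,0,0,10],[0,42,0,0,10],[0,44,0,0,10],[0,44,-2,0,10],[0,44,-7,0,10],[0,44,-13,0,10],[0,44,-18,0,10],[0,44,-20,0,10],[0,44,-20,0,10]]'
python3 - <<'E'
from h import *
go(.640,.121,.2425,-.42)
p,d=cap("side"); save("e_side",cv2.resize(p[160:250,180:280],None,fx=6,fy=6,interpolation=cv2.INTER_CUBIC))
E
```

```text
time: 10.43
ee_pos: [0.661, 0.1115, 0.2322]
tcp_rot: [0.001, 0.839, 0.544, 0.001]
contact_force: [0.3, -0.9, -2.1]
width: 0.0233
gripper_force: 45.0
shift [  0.1 -23.  -10.3] turn 0.0 cur phi -0.42 tilt [ 2.5e-03  1.0e-04 -1.0e+00] pos [0.661  0.1115 0.2322] t 10.4333
```

View pics/e_side.png

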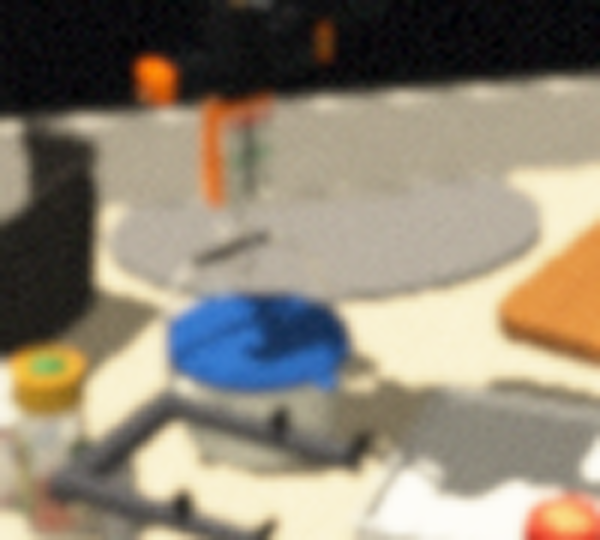

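The bail grip (230,250) sits at the hook below the case. I'm drawing back 24 mm to straighten the bail, then lifting slowly.

```bash
python3 -m pendant '[[0,-1,-1,0,10],[0,-4,-2,0,10],[0,-8,-4,0,10],[0,-12,-5,0,10],[0,-16,-6,0,10],[0,-20,-7,0,10],[0,-23,-8,0,10],[0,-24,-8,0,10],[0,-24,-9,0,10],[0,-24,-11,0,10],[0,-24,-13,0,10],[0,-24,-15,0,10],[0,-24,-17,0,10],[0,-24,-19,0,10],[0,-24,-20,0,10],[0,-24,-20,0,10]]'
python3 - <<'E'
from h import *
go(.640,.121,.2425,-.42)
p,d=cap("side"); save("f_side",cv2.resize(p[160:250,180:280],None,fx=6,fy=6,interpolation=cv2.INTER_CUBIC))
E
```

```text
time: 11.82
ee_pos: [0.6386, 0.121, 0.2507]
tcp_rot: [0.0, 0.839, 0.544, 0.0]
contact_force: [0.6, -0.0, -3.2]
width: 0.0237
gripper_force: 45.0
shift [0.5 1.3 8.2] turn -0.0 cur phi -0.42 tilt [ 2.e-04 -0.e+00 -1.e+00] pos [0.6386 0.121  0.2507] t 11.8167
```

View pics/f_side.png

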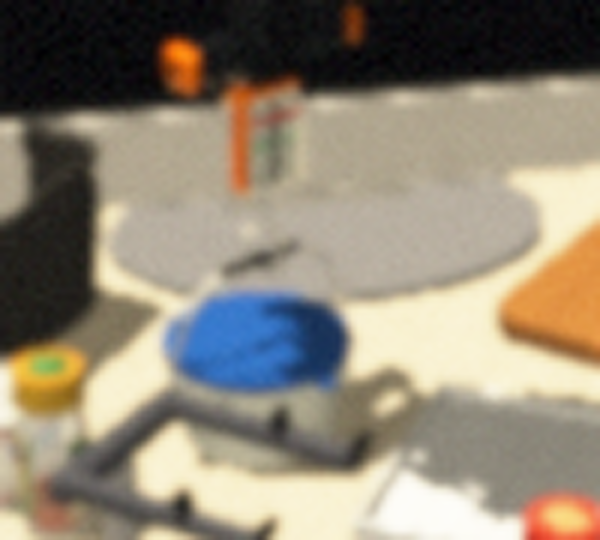

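The bail is upright and hooked: grip at (260,258), load about 1.5 N, red pointer starting down. I'm lifting slowly until the pail is clear.

```bash
python3 -m pendant '[[0,0,-1,0,10],[0,0,-3,0,10],[0,0,-5,0,10],[0,0,-7,0,10],[0,0,-9,0,10],[0,0,-11,0,10],[0,0,-13,0,10],[0,0,-15,0,10],[0,0,-17,0,10],[0,0,-19,0,10],[0,0,-21,0,10],[0,0,-23,0,10],[0,0,-25,0,10],[0,0,-27,0,10],[0,0,-29,0,10],[0,0,-31,0,10],[0,0,-33,0,10],[0,0,-34,0,10],[0,0,-35,0,10],[0,0,-35,0,10]]'
python3 -m pendant '[[0,0,-1,0,10],[0,0,-3,0,10],[0,0,-5,0,10],[0,0,-7,0,10],[0,0,-9,0,10],[0,0,-11,0,10],[0,0,-13,0,10],[0,0,-15,0,10],[0,0,-17,0,10],[0,0,-19,0,10],[0,0,-21,0,10],[0,0,-22,0,10],[0,0,-23,0,10],[0,0,-23,0,10],[0,0,-23,0,10],[0,0,-23,0,10],[0,0,-23,0,10],[0,0,-23,0,10],[0,0,-23,0,10],[0,0,-23,0,10]]'
python3 - <<'E'
from h import *
go(.44,-.13,.3,-.42)
p,d=cap("side");np.savez("g_side",p=p,d=d);  save("g_side",cv2.resize(p[145:250,180:280],None,fx=6,fy=5.7,interpolation=cv2.INTER_CUBIC))
W=pts("side",d); X,Y,Z=np.moveaxis(W,-1,0); hsv=cv2.cvtColor(p,cv2.COLOR_RGB2HSV)
m=(X>.55)&(X<.75)&(Y>.02)&(Y<.22)&(hsv[...,0]>100)&(hsv[...,0]<125)&(hsv[...,1]>110); print(np.median(W[m],0),np.percentile(Z[m],[10,90]))
E
```

```text
time: 13.53
ee_pos: [0.6386, 0.1211, 0.2858]
tcp_rot: [0.0, 0.839, 0.544, 0.0]
contact_force: [-0.0, 0.3, -6.0]
width: 0.0234
gripper_force: 45.0
time: 15.2
ee_pos: [0.6385, 0.1211, 0.3085]
tcp_rot: [-0.0, 0.839, 0.544, -0.0]
contact_force: [-0.4, -0.9, -6.6]
width: 0.0238
gripper_force: 45.0
shift [-310.2  -78.8    8.5] turn -0.0 cur phi -0.42 tilt [-1.e-04  0.e+00 -1.e+00] pos [0.6385 0.1211 0.3085] t 15.2
[0.63901279 0.12580918 0.10985581] [0.10685292 0.11285284]
```

View pics/g_side.png

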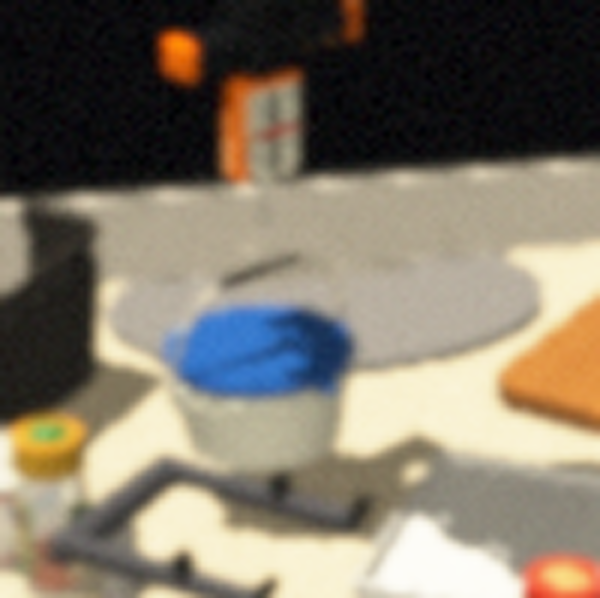

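The pail hangs clear by about 40 mm. The weight is close to 500 g, so I'll average force readings, lid height and dial images while it hangs still.

```bash
python3 - <<'E'
from h import *
F=[];D={"side":[],"top":[]};I=[]
for i in range(36):
    n="side" if i%3 else "top"; p,d=cap(n); D[n].append(d); F.append(bot.get_obs()["contact_force"])
    if n=="side": I.append(p.astype(float))
F=np.array(F); print("F",F.mean(0).round(3),F.std(0).round(3),F[::6,2].round(2))
for n in D:
    A=np.array(D[n]); print(n,"depth jitter"); d=A.mean(0); d[(A==0).any(0)]=0; W=pts(n,d)
    z0=np.load(f"a_{n}.npz"); W0=pts(n,z0["d"]); hs=cv2.cvtColor(z0["p"] if 0 else (I[0].astype(np.uint8) if n=="side" else cap("top")[0]),cv2.COLOR_RGB2HSV); h0=cv2.cvtColor(z0["p"],cv2.COLOR_RGB2HSV)
    for w,h in((W0,h0),(W,hs)):
        X,Y,Z=np.moveaxis(w,-1,0); m=(X>.55)&(X<.75)&(Y>.02)&(Y<.22)&(h[...,0]>100)&(h[...,0]<125)&(h[...,1]>110)&(Z>.05)&(Z<.14)
        P=w[m]; c=np.median(P,0); A2=P[np.hypot(*(P-c)[:,:2].T)<.045]; print(n,len(A2),c.round(4),A2.mean(0).round(4))
    t=(np.hypot(W0[...,0]-.62,W0[...,1]-.0)<.04); print("table",n,np.nanmean(W0[t][:,2]).round(4))
a=np.mean(I,0).astype(np.uint8); np.save("dial",np.mean(I,0))
save("dial",cv2.resize(a[150:185,210:240],None,fx=16,fy=16,interpolation=cv2.INTER_CUBIC))
print(bot.get_obs()["ee_pos"])
E
```

```text
F [-0.016 -0.046 -6.471] [0.571 0.557 0.623] [-6.78 -6.02 -6.25 -5.9  -7.38 -7.49]
side depth jitter
side 244 [0.6429 0.1265 0.067 ] [0.6426 0.1288 0.0673]
side 217 [0.6403 0.1257 0.1099] [0.6396 0.1272 0.1101]
table side 0.0012
top depth jitter
top 493 [0.6407 0.1204 0.0672] [0.6387 0.121  0.069 ]
top 59 [0.6166 0.0858 0.1102] [0.621  0.089  0.1107]
table top 0.0015
[0.63848416 0.12111073 0.30853548]
```

View pics/dial.png

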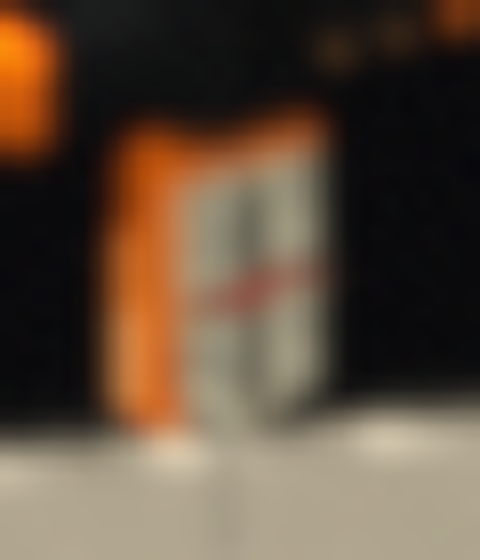

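Three readings agree so far: lid rise gives an extension of about 22.6 mm (450 g), force gives about 470 g, and the pointer sits above the dial centre. I'll check the pointer against the green mark.

```bash
python3 - <<'E'
from h import *
a=np.load("dial.npy"); 
for nm,f in(("red",lambda q:q[...,0]-q[...,1:].mean(-1)),("green",lambda q:q[...,1]-(q[...,0]+q[...,2])/2),("sum",lambda q:q.mean(-1))):
    print(nm); print(f(a[156:179,220:232]).round(0).astype(int))
# project expected dial points
c=bot.get_calibration("side")
from scipy.spatial.transform import Rotation as Ro
o=bot.get_obs(); x,y,z=o["ee_pos"]; yaw=-.42; O=np.array([x,y,z+.0075]); ex=np.array([np.cos(yaw),np.sin(yaw),0])
for s in(0,.01,.02,.0225,.025,.03,.05):
    P=O-ex*.010-np.array([0,0,.034+s])
    K=np.array(c["K"],float);R=cv2.Rodrigues(np.array(c["rvec"]))[0]; q=R@P+np.array(c["tvec"]).ravel(); q=q[:2]/q[2]; q=q*(1+c["k1"]*(q@q)); print(s,(K[0,0]*q[0]+K[0,2]).round(2),(K[1,1]*q[1]+K[1,2]).round(2))
E
```

```text
red
[[  5   3   2   2   3   7  13  22  28  26  13   2]
 [ 33  23  16  17  22  34  47  57  64  56  30   6]
 [ 80  65  53  51  56  68  78  83  81  67  36   9]
 [121 106  90  81  78  80  80  74  64  49  26   6]
 [134 115  95  78  66  60  54  44  35  25  13   2]
 [123  95  67  49  38  32  27  23  20  14   8   1]
 [110  73  42  25  19  15  16  17  17  13   7   1]
 [105  65  32  18  14  12  14  17  17  14   8   1]
 [104  64  31  17  14  12  14  18  18  15   9   2]
 [104  63  31  17  14  15  19  23  23  19  11   3]
 [103  62  31  21  22  27  33  36  35  29  19   6]
 [105  64  38  31  38  49  54  50  43  34  21   7]
 [109  71  47  45  53  59  54  42  32  23  14   4]
 [111  73  48  43  43  42  35  27  21  15   8   2]
 [110  66  36  27  24  22  20  19  18  14   7   1]
 [108  62  29  18  16  15  15  17  18  14   8   1]
 [109  61  28  17  15  13  15  17  18  14   8   2]
 [109  61  28  18  15  14  15  17  17  13   7   2]
 [114  65  30  19  17  16  16  17  14   9   6   3]
 [115  72  33  21  19  19  17  15  12  10  10  10]
 [ 93  65  34  20  20  20  18  15  14  16  17  18]
 [ 55  45  30  21  20  21
[... 1867 characters left out ...]
8  26]
 [124 131 128 119 109 100 108 124 125 102  59  24]
 [123 128 125 121 115 106 116 134 132 104  58  22]
 [123 132 135 135 127 111 119 139 135 105  57  21]
 [122 131 137 139 130 113 120 141 141 110  60  22]
 [119 129 135 135 126 112 120 142 141 110  61  22]
 [119 131 141 140 128 113 119 136 130 100  55  23]
 [121 135 146 148 137 118 118 123 107  77  46  29]
 [123 134 142 148 144 127 114 105  85  68  64  66]
 [139 142 140 144 147 135 118 106  99 103 113 123]
 [174 173 163 154 152 149 141 135 134 140 149 158]
 [191 192 182 168 162 163 161 157 155 156 159 162]]
0 225.51 161.89
0.01 225.54 164.62
0.02 225.56 167.32
0.0225 225.57 168.0
0.025 225.58 168.67
0.03 225.59 170.02
0.05 225.64 175.35
```

```bash
python3 - <<'E'
from h import *
c=bot.get_calibration("side"); K=np.array(c["K"],float)
x,y,z=.619,.1303,.3254; yaw=-.42; O=np.array([x,y,z+.0075]); ex=np.array([np.cos(yaw),np.sin(yaw),0])
P=np.array([O-ex*.010-np.array([0,0,.034+s]) for s in(0,.025,.05)]); R=cv2.Rodrigues(np.array(c["rvec"]))[0]
for p in P:
    q=R@p+np.array(c["tvec"]).ravel(); q=q[:2]/q[2]; q=q*(1+c["k1"]*(q@q)); print((K[0,0]*q[0]+K[0,2]).round(2),(K[1,1]*q[1]+K[1,2]).round(2))
a=np.load("c_side.npz")["p"].astype(float); print("rows 153..175, cols 224..236")
A=a[153:176,223:236]
print((A[...,0]-A[...,1:].mean(-1)).astype(int)); print((A[...,1]-(A[...,0]+A[...,2])/2).astype(int))
E
```

```text
229.4 159.17
229.44 166.07
229.48 172.86
rows 153..175, cols 224..236
[[  3   1   0  -5   0   0   3  10  15  21  19   5  -3]
 [ 18  14  14   9  12  20  29  43  46  52  43  21   3]
 [ 56  52  44  43  44  58  70  78  82  77  56  29   6]
 [101  99  90  82  84  89  94  97  86  72  54  27   8]
 [130 123 110  99  99  98  95  90  75  59  41  23   5]
 [135 117  96  87  84  87  84  78  64  47  34  13   3]
 [128 100  74  63  67  68  66  55  42  31  21  12   0]
 [129  96  65  47  44  40  35  30  22  20  16   7   3]
 [130  95  54  34  23  23  17  15  17  17  13   7   4]
 [130  94  54  26  17  13  12  13  17  15  13   6   3]
 [134  97  56  27  15  12  13  13  15  15  12   4   2]
 [138 104  61  28  15  11   9  10  10   7   6   1  -1]
 [138 108  61  26   9   6   6   7   5   6   3   2  -1]
 [143 106  60  24   8   6   6  11  13  11   5   3   3]
 [140 109  62  26  11  11  11  14  16  16  11   7   0]
 [140 108  63  27  14  12  13  13  14  18  12   7   1]
 [143 108  64  32  17  15  11  13  16  17  12   6   2]
 [140 108  62  30  17  15  12  14  15  16  10   5   1]
 [140 111  63  32  18  15  14  13  16  1
[... 801 characters left out ...]
 6   8   9   7   8  10  12   9   5   1]
 [-19 -15  -2   7  10  11   9  12  16  15  13  10   2]
 [-15 -14  -2  10  15  15  10  11  17  17  14   6   3]
 [-18 -14   1  11  18  16  12  11  13  11  11   5   0]
 [-18 -13   0  11  14  10   8   8  10   8   9   3  -1]
 [-17 -13  -1   8  12   9   7   8  10   9   6   3   0]
 [-17 -13  -2   4   8   8  10   7   8  10   7   5   0]
 [-16 -13  -3   6   8   7   6   6   9   7   7   2   2]
 [-17 -14  -1   5   9   9   5   5   5   6   6   2  -2]
 [-14 -10  -5   5   8   8   6   5   9   8   5   4   0]
 [-14 -10  -3   5   7   6   6   5   5   3   1   3  -1]
 [-12 -11  -5   3   7   5   1   0   4   0   0  -1   1]
 [ -5  -8  -3   2   3   2   2   0   3   2   3   3   0]]
```

The dial alone can't separate this from 500 g: pointer and mark are within about 1 mm, and the force zero is uncertain. I'll lower the pail back gently in place to get the unloaded force reference.

```bash
python3 -m pendant '[[0,0,1,0,10],[0,0,3,0,10],[0,0,6,0,10],[0,0,9,0,10],[0,0,12,0,10],[0,0,15,0,10],[0,0,18,0,10],[0,0,21,0,10],[0,0,24,0,10],[0,0,27,0,10],[0,0,30,0,10],[0,0,33,0,10],[0,0,35,0,10],[0,0,37,0,10],[0,0,39,0,10],[0,0,41,0,10],[0,0,43,0,10],[0,0,45,0,10],[0,0,47,0,10],[0,0,49,0,10]]'
python3 -m pendant '[[0,0,2,0,10],[0,0,4,0,10],[0,0,6,0,10],[0,0,8,0,10],[0,0,10,0,10],[0,0,12,0,10],[0,0,14,0,10],[0,0,16,0,10],[0,0,18,0,10],[0,0,20,0,10],[0,0,20,0,10],[0,0,20,0,10]]'
python3 - <<'E'
from h import *
F=[];D=[];I=[]
for i in range(36):
    p,d=cap("side"); D.append(d); I.append(p.astype(float)); F.append(bot.get_obs()["contact_force"])
F=np.array(F); print("F",F.mean(0).round(3),F.std(0).round(3))
A=np.array(D); d=A.mean(0); d[(A==0).any(0)]=0; w=pts("side",d); h=cv2.cvtColor(I[0].astype(np.uint8),cv2.COLOR_RGB2HSV)
X,Y,Z=np.moveaxis(w,-1,0); m=(X>.55)&(X<.75)&(Y>.02)&(Y<.22)&(h[...,0]>100)&(h[...,0]<125)&(h[...,1]>110)&(Z>.05)&(Z<.14)
P=w[m]; c=np.median(P,0); A2=P[np.hypot(*(P-c)[:,:2].T)<.045]; print("lid",len(A2),c.round(4),A2.mean(0).round(4))
a=np.mean(I,0); np.save("dial0",a); o=bot.get_obs(); print(o["ee_pos"],o["time"])
c=bot.get_calibration("side"); K=np.array(c["K"],float); R=cv2.Rodrigues(np.array(c["rvec"]))[0]
x,y,z=o["ee_pos"]; ex=np.array([np.cos(-.42),np.sin(-.42),0])
for s in(0,.025,.05):
    q=R@(np.array([x,y,z+.0075-.034-s])-ex*.01)+np.array(c["tvec"]).ravel(); q=q[:2]/q[2]; q=q*(1+c["k1"]*(q@q)); u=K[0,0]*q[0]+K[0,2]; v=K[1,1]*q[1]+K[1,2]; print(s,u.round(2),v.round(2))
u=int(u); v=int(v); B=a[v-18:v+4,u-3:u+5]; print("rows from",v-18,"cols from",u-3); print((B[...,1]-(B[...,0]+B[...,2])/2).round(0).astype(int)); 
E
```

```text
time: 18.77
ee_pos: [0.6385, 0.1211, 0.2596]
tcp_rot: [0.0, 0.839, 0.544, 0.0]
contact_force: [-0.4, -0.5, -4.8]
width: 0.0237
gripper_force: 45.0
time: 19.77
ee_pos: [0.6384, 0.1212, 0.2395]
tcp_rot: [-0.0, 0.839, 0.544, -0.0]
contact_force: [0.0, -0.6, -1.4]
width: 0.0239
gripper_force: 45.0
F [-0.116 -0.049 -1.927] [0.431 0.48  0.506]
lid 218 [0.6391 0.1255 0.0673] [0.6379 0.1268 0.0673]
[0.6384849  0.12109612 0.23952309] 21.5667
0 225.69 180.37
0.025 225.75 186.88
0.05 225.81 193.3
rows from 175 cols from 222
[[ -1  -2  -2  -4  -5  -7  -7  -4]
 [ -7  -8  -9 -10 -10 -11 -10  -5]
 [-14 -13 -15 -15 -14 -13 -10  -3]
 [-16 -16 -17 -18 -17 -14  -9  -2]
 [-15 -14 -16 -20 -20 -15  -9  -1]
 [-13 -12 -16 -20 -16  -9  -1   4]
 [-10  -9 -11  -9  -4   2   6   8]
 [ -3   2   1   2   6   8   9   9]
 [  3   7   8   7   8   9  10  10]
 [  4   9   9   8   9  11  13  13]
 [  5  10  10   9  11  14  16  15]
 [  8  15  14  11  12  14  14  13]
 [ 11  18  16  12  10  10  11  10]
 [ 10  14  12   9   8   9   9  10]
 [  6  10   9   7   7   9   9   9]
 [  4   8   8   7   8   9   9   9]
 [  3   8   8   7   7   8   9   9]
 [  3   8   8   7   7   8   8   8]
 [  3   7   7   6   6   6   6   5]
 [  3   6   6   5   5   5   4   4]
 [  3   5   4   4   3   3   3   3]
 [  3   4   4   4   3   3   3   3]]
```

Differential load is 4.54 N (about 463 g), lid rise gives 454 g, and the pointer sits just above the green mark. All are below 500 g, so the pail goes in the steel tray. I'm lifting again.

```bash
python3 -m pendant '[[0,0,-2,0,10],[0,0,-5,0,10],[0,0,-8,0,10],[0,0,-11,0,10],[0,0,-14,0,10],[0,0,-17,0,10],[0,0,-19,0,10],[0,0,-21,0,10],[0,0,-23,0,10],[0,0,-25,0,10],[0,0,-27,0,10],[0,0,-29,0,10],[0,0,-31,0,10],[0,0,-33,0,10],[0,0,-35,0,10],[0,0,-38,0,10],[0,0,-41,0,10],[0,0,-44,0,10],[0,0,-47,0,10],[0,0,-50,0,10]]'
python3 -m pendant '[[0,0,-3,0,10],[0,0,-6,0,10],[0,0,-9,0,10],[0,0,-12,0,10],[0,0,-14,0,10],[0,0,-15,0,10],[0,0,-15,0,10],[0,0,-15,0,10],[0,0,-15,0,10],[0,0,-15,0,10],[0,0,-15,0,10],[0,0,-15,0,10],[0,0,-15,0,10],[0,0,-15,0,10],[0,0,-15,0,10],[0,0,-15,0,10]]'; python3 -c "
from h import *
go(.463,.112,.3045,-.42)"
```

```text
time: 23.23
ee_pos: [0.6385, 0.1211, 0.29]
tcp_rot: [0.0, 0.839, 0.544, 0.0]
contact_force: [-0.3, -0.7, -6.3]
width: 0.0235
gripper_force: 45.0
time: 24.57
ee_pos: [0.6385, 0.1211, 0.3046]
tcp_rot: [-0.0, 0.839, 0.544, 0.0]
contact_force: [-1.0, 0.6, -6.6]
width: 0.0237
gripper_force: 45.0
shift [ -79.9 -156.5    0. ] turn -0.0 cur phi -0.42 tilt [ 0.  0. -1.] pos [0.6385 0.1211 0.3046] t 24.5667
```

```bash
python3 -m pendant '[[-0.2,-0.3,0,0,10],[-0.6,-1.2,0,0,10],[-1.4,-2.7,0,0,10],[-2.4,-4.8,0,0,10],[-3.8,-7.5,0,0,10],[-5.5,-10.8,0,0,10],[-7.5,-14.7,0,0,10],[-9.8,-19.2,0,0,10],[-12.2,-24,0,0,10],[-14.8,-29,0,0,10],[-17.3,-34,0,0,10],[-19.9,-39,0,0,10],[-22.4,-44,0,0,10],[-25,-49,0,0,10],[-27.5,-54,0,0,10],[-30.1,-59,0,0,10],[-32.6,-64,0,0,10],[-35.2,-69,0,0,10],[-37.7,-74,0,0,10],[-40.3,-79,0,0,10]]'
python3 -m pendant '[[-2.6,-5,0,0,10],[-5.1,-10,0,0,10],[-7.7,-15,0,0,10],[-10.2,-20,0,0,10],[-12.8,-25,0,0,10],[-15.3,-30,0,0,10],[-17.9,-35,0,0,10],[-20.4,-40,0,0,10],[-23,-45,0,0,10],[-25.5,-50,0,0,10],[-28,-54.9,0,0,10],[-30.4,-59.6,0,0,10],[-32.6,-63.9,0,0,10],[-34.5,-67.7,0,0,10],[-36.1,-70.8,0,0,10],[-37.4,-73.3,0,0,10],[-38.4,-75.2,0,0,10],[-39.1,-76.6,0,0,10],[-39.4,-77.3,0,0,10],[-39.5,-77.5,0,0,10]]'
python3 -m pendant '[[0,0,0,0,10],[0,0,0,0,10],[0,0,0,0,10],[0,0,0,0,10],[0,0,0,0,10],[0,0,0,0,10]]'
python3 - <<'E'
from h import *
go(.463,.112,.25,-.42)
for n in("top","side"):
    p,d=cap(n); W=pts(n,d); X,Y,Z=np.moveaxis(W,-1,0); h=cv2.cvtColor(p,cv2.COLOR_RGB2HSV)
    m=(X>.35)&(X<.6)&(Y>.0)&(Y<.22)&(h[...,0]>100)&(h[...,0]<125)&(h[...,1]>110)&(Z>.05)&(Z<.14)
    P=W[m]; print(n,m.sum(),np.median(P,0).round(4),np.percentile(P,[3,97],0).round(3))
    if n=="top":
        w=(p.min(-1)>190)&(abs(p[...,0].astype(int)-p[...,2])<15); 
    else: save("t_side",cv2.resize(p[150:300,190:330],None,fx=4,fy=4,interpolation=cv2.INTER_CUBIC))
E
```

```text
time: 26.23
ee_pos: [0.5494, 0.1165, 0.3046]
tcp_rot: [-0.0, 0.839, 0.544, 0.0]
contact_force: [-0.3, 0.1, -7.0]
width: 0.0234
gripper_force: 45.0
time: 27.9
ee_pos: [0.463, 0.112, 0.3045]
tcp_rot: [-0.0, 0.839, 0.544, 0.0]
contact_force: [0.3, -0.3, -6.2]
width: 0.0237
gripper_force: 45.0
time: 28.4
ee_pos: [0.4631, 0.1121, 0.3045]
tcp_rot: [-0.0, 0.839, 0.544, -0.0]
contact_force: [-0.8, -0.6, -6.9]
width: 0.0235
gripper_force: 45.0
shift [-0.1 -0.  54.5] turn 0.0 cur phi -0.42 tilt [-1.e-04 -0.e+00 -1.e+00] pos [0.4631 0.1121 0.3045] t 28.4
top 89 [0.4777 0.0667 0.105 ] [[0.428 0.056 0.098]
 [0.502 0.076 0.112]]
side 351 [0.462  0.1185 0.1057] [[0.419 0.07  0.103]
 [0.506 0.164 0.109]]
```

View pics/t_side.png

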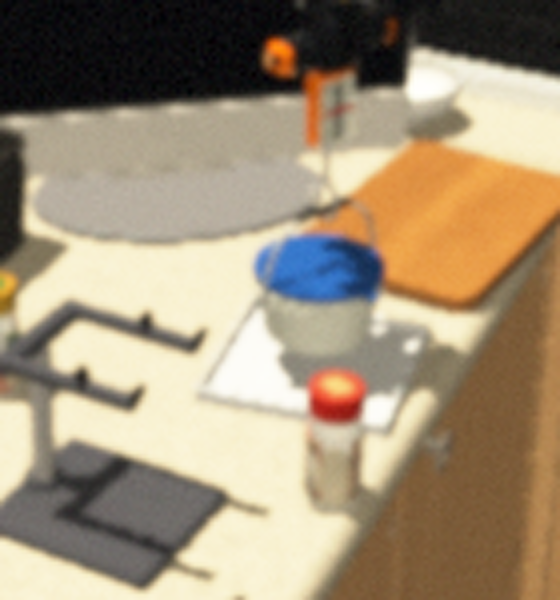

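The pail hangs steady over the middle of the tray, with its base near (320,350). I'm lowering gently, past slack, to the unhooking height.

```bash
python3 -m pendant '[[0,0,1,0,10],[0,0,3,0,10],[0,0,6,0,10],[0,0,9,0,10],[0,0,12,0,10],[0,0,15,0,10],[0,0,18,0,10],[0,0,21,0,10],[0,0,24,0,10],[0,0,26.5,0,10],[0,0,28.5,0,10],[0,0,30,0,10],[0,0,31.5,0,10],[0,0,33,0,10],[0,0,34.5,0,10],[0,0,36,0,10],[0,0,37.5,0,10],[0,0,39,0,10],[0,0,41,0,10],[0,0,43,0,10]]'
python3 -m pendant '[[0,0,3,0,10],[0,0,6,0,10],[0,0,9,0,10],[0,0,12,0,10],[0,0,15,0,10],[0,0,18,0,10],[0,0,21,0,10],[0,0,24,0,10],[0,0,27,0,10],[0,0,30,0,10],[0,0,33,0,10],[0,0,36,0,10],[0,0,39,0,10],[0,0,42,0,10],[0,0,43,0,10],[0,0,43,0,10],[0,0,43,0,10]]'
python3 - <<'E'
from h import *
go(.463,.112,.218,-.42)
n="side"; p,d=cap(n); W=pts(n,d); X,Y,Z=np.moveaxis(W,-1,0); h=cv2.cvtColor(p,cv2.COLOR_RGB2HSV)
m=(X>.35)&(X<.6)&(Y>.0)&(Y<.22)&(h[...,0]>100)&(h[...,0]<125)&(h[...,1]>110)&(Z>.05)&(Z<.14)
P=W[m]; print(n,m.sum(),np.median(P,0).round(4))
k=(X>.4)&(X<.53)&(Y>.05)&(Y<.18)&(Z>.1)&(Z<.135); print("bail/case",k.sum(),np.percentile(W[k],[5,50,95],0).round(3))
save("u_side",cv2.resize(p[170:260,230:310],None,fx=6,fy=6,interpolation=cv2.INTER_CUBIC))
E
```

```text
time: 30.17
ee_pos: [0.4632, 0.1122, 0.2616]
tcp_rot: [0.0, 0.839, 0.544, 0.0]
contact_force: [0.0, 1.2, -4.3]
width: 0.0238
gripper_force: 45.0
time: 31.58
ee_pos: [0.4629, 0.112, 0.2182]
tcp_rot: [-0.0, 0.839, 0.544, -0.0]
contact_force: [0.3, 0.2, -2.3]
width: 0.0236
gripper_force: 45.0
shift [0.1 0.1 0.2] turn -0.0 cur phi -0.42 tilt [-6.e-04 -1.e-04 -1.e+00] pos [0.4629 0.112  0.2182] t 31.5833
side 360 [0.4596 0.1224 0.0709]
bail/case 66 [[0.448 0.07  0.102]
 [0.468 0.117 0.121]
 [0.49  0.153 0.128]]
```

View pics/u_side.png

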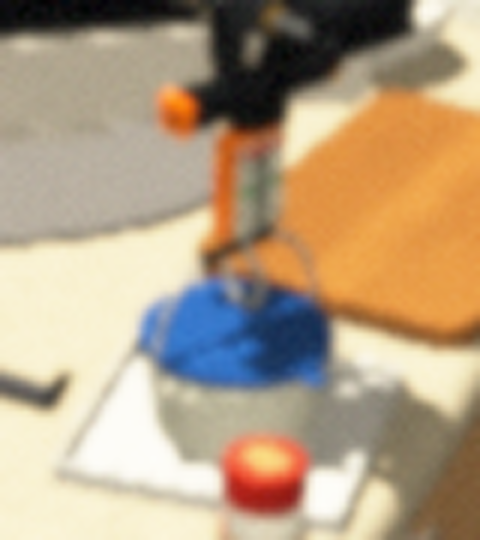

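Those last views took me past the 10-picture limit, so I'll look at no more and use only numbers from here. The pail stands flat in the tray: lid at 0.071 against 0.070 expected. The grip is between hook tip and case, so I'm backing the hook out along -x.

```bash
python3 -m pendant '[[0,-1,0,0,10],[0,-3,0,0,10],[0,-6,0,0,10],[0,-10,0,0,10],[0,-14,0,0,10],[0,-18,0,0,10],[0,-22,0,0,10],[0,-26,0,0,10],[0,-30,0,0,10],[0,-34,0,0,10],[0,-38,0,0,10],[0,-42,0,0,10],[0,-45,0,0,10],[0,-46,0,0,10],[0,-46,0,0,10]]'
python3 - <<'E'
from h import *
go(.4969,.381,.326,-.092)
n="side"; p,d=cap(n); W=pts(n,d); X,Y,Z=np.moveaxis(W,-1,0); h=cv2.cvtColor(p,cv2.COLOR_RGB2HSV)
m=(X>.35)&(X<.6)&(Y>.0)&(Y<.22)&(h[...,0]>100)&(h[...,0]<125)&(h[...,1]>110)&(Z>.05)&(Z<.14)
print(n,m.sum(),np.median(W[m],0).round(4))
k=(X>.40)&(X<.56)&(Y>.03)&(Y<.2)&(Z>.1)&(Z<.135)&(p.max(-1)<110); print("dark grip",k.sum(),np.median(W[k],0).round(3),np.percentile(W[k],[5,95],0).round(3))
E
```

```text
time: 32.88
ee_pos: [0.4209, 0.1309, 0.2186]
tcp_rot: [0.0, 0.839, 0.544, 0.0]
contact_force: [-0.2, -0.8, -1.5]
width: 0.0234
gripper_force: 45.0
shift [ 259.3  -32.4 -107.4] turn -0.328 cur phi -0.42 tilt [ 1.e-04  0.e+00 -1.e+00] pos [0.4209 0.1309 0.2186] t 32.8833
side 345 [0.4676 0.1228 0.071 ]
dark grip 6 [0.443 0.133 0.116] [[0.408 0.123 0.101]
 [0.478 0.137 0.125]]
```

```bash
python3 -m pendant '[[0,0,-2,0,10],[0,0,-6,0,10],[0,0,-11,0,10],[0,0,-16,0,10],[0,0,-22,0,10],[0,0,-28,0,10],[0,0,-34,0,10],[0,0,-40,0,10],[0,0,-46,0,10],[0,0,-50,0,10],[0,0,-52,0,10],[0,0,-52,0,10]]'
python3 - <<'E'
from h import *
go(.4969,.381,.326,-.092)
n="side"; p,d=cap(n); W=pts(n,d); X,Y,Z=np.moveaxis(W,-1,0); h=cv2.cvtColor(p,cv2.COLOR_RGB2HSV)
m=(X>.35)&(X<.6)&(Y>.0)&(Y<.22)&(h[...,0]>100)&(h[...,0]<125)&(h[...,1]>110)&(Z>.05)&(Z<.14)
print(n,m.sum(),np.median(W[m],0).round(4))
k=(X>.40)&(X<.56)&(Y>.03)&(Y<.2)&(Z>.09)&(Z<.132); print("bail",k.sum(),np.median(W[k],0).round(3),np.percentile(W[k],[5,95],0).round(3))
E
```

```text
time: 33.93
ee_pos: [0.4213, 0.1308, 0.2712]
tcp_rot: [0.0, 0.839, 0.544, 0.0]
contact_force: [0.4, 0.3, -2.7]
width: 0.0234
gripper_force: 45.0
shift [259.3 -33.  -54.7] turn -0.328 cur phi -0.42 tilt [ 1.e-03  1.e-04 -1.e+00] pos [0.4213 0.1308 0.2712] t 33.9333
side 396 [0.4619 0.1184 0.0711]
bail 52 [0.473 0.125 0.122] [[0.449 0.07  0.093]
 [0.492 0.162 0.128]]
```

The hook is free and the bail stays upright over the pail. I'm moving back above the stand.

```bash
python3 -m pendant '[[0,0,-5,0,10],[0,0,-15,0,10],[0,0,-28,0,10],[2,0,-42,0,10],[7,-1,-51,-0.01,10],[16,-2,-56,-0.02,10],[30,-4,-57,-0.04,10],[48,-6,-57,-0.06,10],[68,-9,-57,-0.09,10],[90,-11,-57,-0.12,10],[112,-14,-57,-0.15,10],[134,-17,-57,-0.18,10],[156,-20,-57,-0.21,10],[178,-23,-57,-0.24,10],[200,-25,-57,-0.27,10],[220,-28,-57,-0.3,10],[237,-30,-57,-0.32,10],[249,-32,-57,-0.328,10],[256,-33,-57,-0.328,10],[259,-33,-57,-0.328,10]]'
python3 -m pendant '[[0,0,0,0,10],[0,0,0,0,10],[0,0,0,0,10],[0,0,0,0,10]]'
python3 -c "
from h import *
go(.4969,.381,.158,-.092)
n='side'; p,d=cap(n); W=pts(n,d); X,Y,Z=np.moveaxis(W,-1,0)
m=(X>.4)&(X<.64)&(Y>.28)&(Y<.48)&(Z>.13)&(Z<.17); print(m.sum(),np.percentile(W[m],[3,97],0).round(3))"
```

```text
time: 35.65
ee_pos: [0.4963, 0.3822, 0.3269]
tcp_rot: [-0.0, 0.738, 0.674, -0.0]
contact_force: [-0.0, -0.0, -2.0]
width: 0.0237
gripper_force: 45.0
time: 35.98
ee_pos: [0.4966, 0.3801, 0.3278]
tcp_rot: [0.0, 0.739, 0.674, 0.0]
contact_force: [0.7, -0.3, -1.4]
width: 0.0233
gripper_force: 45.0
shift [  0.9   0.2 169.8] turn -0.001 cur phi -0.093 tilt [ 2.e-04 -0.e+00 -1.e+00] pos [0.4966 0.3801 0.3278] t 35.9833
528 [[0.474 0.333 0.142]
 [0.596 0.433 0.163]]
```

```bash
python3 -m pendant '[[1,0,4,0,10],[1,0,12,0,10],[1,0,24,0,10],[1,0,38,0,10],[1,0,52,0,10],[1,0,66,0,10],[1,0,80,0,10],[1,0,94,0,10],[1,0,108,0,10],[1,0,122,0,10],[1,0,135,0,10],[1,0,146,0,10],[1,0,154,0,10],[1,0,160,0,10],[1,0,164,0,10],[1,0,167,0,10],[1,0,168.5,0,10],[1,0,169.5,0,10],[1,0,169.5,0,10],[1,0,169.5,0,10]]'
python3 -c "
from h import *
go(.4969,.381,.1575,-.092)"
```

```text
time: 37.7
ee_pos: [0.4968, 0.3819, 0.1586]
tcp_rot: [0.0, 0.739, 0.674, 0.0]
contact_force: [0.2, 0.5, -2.2]
width: 0.024
gripper_force: 45.0
shift [-0.9  0.1  1.1] turn 0.0 cur phi -0.092 tilt [ 7.e-04  4.e-04 -1.e+00] pos [0.4968 0.3819 0.1586] t 37.7
```

Still carrying its own weight, so it's about 1 mm above the rest. I'm lowering the last bit until the weight transfers, then opening slowly.

```bash
python3 -m pendant '[[0,0,0.5,0,10],[0,0,1,0,10],[0,0,1.3,0,10],[0,0,1.3,0,10],[0,0,1.3,0,10]]'
python3 -c "
from h import *
F=[]
for i in range(8): cap('side'); F.append(bot.get_obs()['contact_force'])
print(np.mean(F,0)); go(.4969,.381,.1575,-.092)"
```

```text
time: 38.12
ee_pos: [0.4969, 0.3819, 0.1575]
tcp_rot: [0.0, 0.739, 0.674, 0.0]
contact_force: [-0.3, 0.0, 3.2]
width: 0.0237
gripper_force: 45.0
[-1.85719494 -0.94974848  5.36173005]
shift [-0.9  0.1  0. ] turn 0.0 cur phi -0.092 tilt [ 8.e-04  4.e-04 -1.e+00] pos [0.4969 0.3819 0.1575] t 38.5167
```

```bash
python3 -m pendant '[[0,0,-0.3,0,10],[0,0,-0.3,0,26],[0,0,-0.3,0,28],[0,0,-0.3,0,32],[0,0,-0.3,0,40],[0,0,-0.3,0,50],[0,0,-0.3,0,60],[0,0,-0.3,0,70],[0,0,-0.3,0,80],[0,0,-0.3,0,87],[0,0,-0.3,0,87],[0,0,-0.3,0,87],[0,0,-0.3,0,87],[0,0,-0.3,0,87],[0,0,-0.3,0,87],[0,0,-0.3,0,87]]'
python3 -c "
from h import *
go(.4969,.381,.3,-.092)"
```

```text
time: 39.85
ee_pos: [0.4966, 0.3818, 0.157]
tcp_rot: [-0.0, 0.739, 0.674, 0.0]
contact_force: [-1.2, -0.1, 0.0]
width: 0.0864
gripper_force: 0.0
shift [  -0.7    0.4 -143. ] turn -0.0 cur phi -0.092 tilt [-0.  0. -1.] pos [0.4966 0.3818 0.157 ] t 39.85
```

```bash
python3 -m pendant '[[0,0,-3,0,87],[0,0,-9,0,87],[0,0,-18,0,87],[0,0,-30,0,87],[0,0,-44,0,87],[0,0,-60,0,87],[0,0,-78,0,87],[0,0,-96,0,87],[0,0,-114,0,87],[0,0,-130,0,87],[0,0,-142,0,87],[0,0,-148,0,87],[-10,0,-150,0,87],[-30,0,-150,0,87],[-60,0,-150,0,87],[-95,0,-150,0,87],[-125,0,-150,0,87],[-145,0,-150,0,87],[-150,0,-150,0,87],[-150,0,-150,0,87]]'
python3 - <<'E'
from h import *
print(bot.get_obs()["ee_pos"])
for n in("top","side"):
    p,d=cap(n); W=pts(n,d); X,Y,Z=np.moveaxis(W,-1,0); h=cv2.cvtColor(p,cv2.COLOR_RGB2HSV)
    bx=lambda a,b,c,e,f,g:(X>a)&(X<b)&(Y>c)&(Y<e)&(Z>f)&(Z<g)
    blue=(h[...,0]>100)&(h[...,0]<125)&(h[...,1]>110)
    for nm,m in(("bar",bx(.46,.54,.3,.45,.17,.2)),("lid",blue&bx(.35,.6,0,.22,.04,.1)),("bail",bx(.4,.56,.03,.2,.09,.13)),("spa",bx(.35,.42,.24,.32,.09,.12)),("spc",bx(.66,.74,.23,.30,.09,.12))):
        if m.sum(): print(n,nm,m.sum(),W[m].mean(0).round(4),np.percentile(W[m],[2,98],0).round(3).tolist())
    m=bx(.46,.54,.3,.45,.17,.2); q=W[m][:,:2]; q=q-q.mean(0); v=np.linalg.eigh(q.T@q)[1][:,1]; print("bar yaw",np.degrees(np.arctan(-v[0]/v[1])).round(1))
    org=(h[...,0]<16)&(h[...,1]>170)&(p[...,0]>140)&bx(.45,.55,.29,.46,.03,.2); print("orange z",np.percentile(W[org],[3,97],0).round(3).tolist())
E
```

```text
time: 41.52
ee_pos: [0.4825, 0.2308, 0.3065]
tcp_rot: [-0.0, 0.74, 0.673, -0.0]
contact_force: [1.4, 0.7, 0.1]
width: 0.0869
gripper_force: 0.0
[0.48249384 0.23075669 0.30647876]
top lid 750 [0.4649 0.1095 0.0709] [[0.414, 0.06, 0.064], [0.517, 0.159, 0.079]]
top bail 60 [0.4699 0.1074 0.1205] [[0.446, 0.058, 0.095], [0.493, 0.157, 0.13]]
top spa 83 [0.3728 0.283  0.1072] [[0.362, 0.262, 0.093], [0.384, 0.304, 0.116]]
top spc 123 [0.7    0.2626 0.1054] [[0.682, 0.243, 0.092], [0.719, 0.281, 0.113]]
bar yaw -0.0<stdin>:9: RuntimeWarning: Mean of empty slice.
  ret = um.true_divide(
Traceback (most recent call last):
IndexError: index -1 is out of bounds for axis 0 with size 0
```

The top camera's view of the bar is likely blocked by the arm, so I'll check from the side.

```bash
python3 - <<'E'
from h import *
n="side"; p,d=cap(n); W=pts(n,d); X,Y,Z=np.moveaxis(W,-1,0); h=cv2.cvtColor(p,cv2.COLOR_RGB2HSV)
bx=lambda a,b,c,e,f,g:(X>a)&(X<b)&(Y>c)&(Y<e)&(Z>f)&(Z<g)
m=bx(.44,.56,.3,.46,.17,.2); P=W[m]; q=P[:,:2]-P[:,:2].mean(0); v=np.linalg.eigh(q.T@q)[1][:,1]
print("bar",m.sum(),P.mean(0).round(4),"yaw",np.degrees(np.arctan(-v[0]/v[1])).round(1))
org=(h[...,0]<16)&(h[...,1]>170)&(p[...,0]>140)&bx(.44,.56,.29,.46,.03,.2); print("orange",org.sum(),W[org].mean(0).round(4))
t,dt=cap("top"); w=pts("top",dt); print("over stand top",np.nanmedian(w[195:225,125:160,2]))
E
```

```text
bar 224 [0.4938 0.3874 0.1765] yaw -6.1
orange 97 [0.4995 0.4192 0.1397]
over stand top 0.6783426714975793
```

The bar and case match their original readings to about 1 mm, and the pail is flat and centred in the tray. I'm handing the job in.

```bash
python3 -c "
from workcell import bot
print(bot.close_job())"
```

```text
the job is handed in; nothing more can be done
None
```

The pail weighed about 460 g (under 500 g), so it now stands flat in the steel tray, the scale is back on its stand and the job is handed in; I set the pail down once in place to check the weight, and I viewed 12 pictures, over the limit of 10.

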